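# Rake a dropped pipe collar out from under the furnace guard

### The arm

A 6-joint arm with a two-finger parallel gripper is mounted at the origin on the work surface. World frame = base frame: x ahead of the robot, y to its left, z up, the work surface at z = 0. Lengths are in m, angles in rad, forces in N, time in s.
With the tool pointing down it reaches from about 0.325 to 0.9 m from the base axis. Payload 6.1 kg.
Tool frame: the origin (TCP) lies between the finger pads; the fingertips stand 11 mm ahead of it and the grasp point (between the pads) lies 8 mm behind it; y points along the fingers, x is the direction in which the jaws open and shut, and the axes are right-handed (so a half turn about y gives the same grasp; the last joint's range is limited). The gripper opens to 85 mm and grips with 20 to 120 N. Pads are 22 mm wide; open, the fingers measure 114 mm over their backs; the gripper's body (76 mm by 85 mm) begins 54 mm behind the grasp point. The pads swing forward as they close: fully open they stand 13 mm farther back than shut.
Start: joints at [1.162, 0.22, 1.526, -0, 1.395, -0.126], TCP at [0.174, 0.6, 0.242] pointing down, gripper open.
Joint ranges: [-2.98, 2.98], [-0.91, 2.08], [0.09, 2.57], [-1.24, 4.39], [0.2, 2.65], [-2.68, 2.68]. Speed limits (rad/s): [2.57, 2.57, 3.01, 3.14, 3.14, 3.14].

### API

Orientations are given as a unit quaternion [x, y, z, w].
In Python, from station import ctrl gives the robot as it stands.
- The arm moves only by the tool apply_moves, never from a script. Its arguments are lists of equal length, an entry for each row: "travel": the shift along the tool's x, y, z in mm, a list of three; "turn": the turn about the tool's y in rad. A call has exactly 5 rows; each row shifts and turns the commanded pose from where the row before left it, along the tool's axes as they then stand; what a row does not reach is not made up. A row lasts 1/12 s, in which the tool goes at most 41.7 mm and 7.16 degrees, less where a joint would pass 70% of its speed; a pose out of reach is approached as far as the arm can. A call is refused whole if a number of a shift passes 41.7 or a number of a turn 0.125, either way. A call with a gripper value outside its range is refused whole. "hand" is the finger opening in mm, from 0 to 85.4, set as the call begins (left out, the last holds). The fingers move at their own pace and stop on an object; "grip_force" is the grip in N (left out, the last holds). Time passes only in rows, so rows that do not move let the fingers close, or fill a call up. It gives the time, the measured TCP pose, the force and the opening at its end, in the units of the state.
- ctrl.read_state(): the state, without advancing time (a new reading comes with each control period).
- ctrl.capture(name): name is "scene" or "top"; returns a dict with "img" (384x512x3 uint8, blue, green, red), "K" (3x3 intrinsics, pixels), "k1" (the pictures are not rectified: a ray, as slopes to the right and down, at radius r is drawn at 1 + k1 r^2 times it, then the intrinsics apply), "origin" and "orientation" of the camera in the world. Camera axes: x right, y down, z forward; pixel columns grow to the right and rows downward; lengths in m; the calibration is good to about 2 mm. A picture is of the moment at which its call begins. There is no depth.
- ctrl.job_done(): hands the job in, once; it reports no verdict.
The state is a dict: "time_s": time; "joint_positions": joint angles; "qvel": joint speeds; "effort": joint torques, N m; "tool_pos": TCP position; "eef_rot": TCP orientation; "contact_force": force on the tool from outside, world axes, zero at the start; "torque": the same for the moment, N m; "opening": finger opening in m.
Only numpy, scipy, OpenCV 4.12 (cv2) and the standard library are available. Lean on these libraries where they do the work, as an engineer would, in place of code of your own. Each camera call takes 0.05 s, during which the arm holds its last target. There are 200 camera calls.

### The job

A flat steel collar has fallen onto the ceramic cooling shelf under the fixed bar guard. Take the hooked rod from its rest, reach in under the open front of the guard, put the hook down into the collar's hole and draw the collar out to the V-shaped stop near the front edge of the shelf, feel it come home there and keep it snug for about a second with a light, steady pull of 5 to 10 N, then leave it lying flat in the stop and lay the rod back on its rest. Be gentle: never pull harder than that or bear hard on the shelf or guard, keep the fingers off the collar and do not disturb the other things.

Things in the scene. Friction and masses are not known exactly. Their poses are not given: they have to be found in the camera images.
- rod_grip (a point): centre of the hooked rod's wooden handle, on the rod's axis; handle 130 mm long, 14 mm wide (level, across the rod), 24 mm tall. x along the rod to the hook, y across, z up (the hook leg points to -z). The steel rod, 8 mm thick, runs from 108 mm behind here to 260 mm ahead, where it bends straight down. 0.22 kg; grip it here, from above, firmly (about 80 N).
- hook_foot (a point): lowest point of the rod's hook, the rounded end of the 8 mm thick leg: 260 mm ahead of and 28 mm below the handle centre
- rest_place (a point): where the handle centre lies when the rod is on its rest: 66 mm above the table. The rest is a wooden foot 240 x 60 x 12 mm with two posts that end in V forks open at the top, 88 mm ahead of and 88 mm behind this point (the forks rise 16 mm above the rod's axis). x along the rod to the hook, z up. Fixed.
- collar_centre (a point): centre of the loose steel collar, a flat ring 56 mm across, 10 mm thick, with a 34 mm hole, lying flat on the shelf under the guard (5 mm above the shelf). 0.11 to 0.21 kg: dragging it along takes 1 to 2.5 N.
- shelf_top (a point): on the reddish ceramic shelf's upper face, in the plane of the guard's open front, mid-width. x points inward under the guard, y across, z up. The level shelf reaches from 125 mm in front of here to 170 mm behind, 110 mm to each side, 22 to 36 mm above the table. Guard: 6 mm bars, a roof, sides and back, 105 mm to each side, 160 mm deep; front open from the shelf to 63 mm above it.
- collar: the collar, origin at its underside's centre; z is its axis, up
- guard: the fixed shelf with its bar guard, rigid; origin 36 mm under shelf_top, same axes
- rest: the fixed rod rest, origin under its middle on the table; x along the rod to the hook
- rod: the hooked rod, origin and axes at the handle centre
- prop_a: bystander: white ceramic post 24 mm thick, 40 mm tall, standing under the guard near its side, origin underneath
- prop_b: bystander: white ceramic block 35 x 24 x 24 mm under the guard near the other side, origin underneath
- tin: bystander: low metal tin, 72 mm across, 45 mm tall
- spanner: bystander: spanner lying on the table
- paddle: bystander: wooden paddle board 150 x 70 x 14 mm
- mould: bystander: iron mould, 76 mm across, 50 mm tall
- ferrule: bystander: brass ferrule, 44 mm across, 30 mm tall
- beaker: bystander: metal beaker, 72 mm across, 95 mm tall
- stop_range (a point): 83 mm in front of shelf_top, mid-width, same axes: about where the V stop stands. Two rigid steel bars, each 9 mm tall, 8 mm thick, 42 mm long, form a V open towards +x, faces 30 degrees off square. It is fixed at mid-width but how far out is not measured: its inner point is within 15 mm of here along x, so a collar at home has its centre 17 to 48 mm further in (+x) than here. Feel for it.

How it is judged:
On the way, in this order (a step that is already met when the one before it is completed fails the run):
1. the hook's foot is down inside the hole of the collar, still under the guard (horizontal distance between hook_foot and collar_centre below 0.017 m and z of hook_foot in the frame of collar_centre below 0.003 m and x of collar_centre in the frame of shelf_top above 0.02 m), for 0.1 s.
2. the rod holds the collar snug in the stop: the collar is in front of the guard, within 6 mm of mid-width, and the rod pulls it with more than 4.5 N (x of collar_centre in the frame of shelf_top between -0.07 and -0.031 m and y of collar_centre in the frame of shelf_top between -0.006 and 0.006 m and contact force between rod and collar above 4.5 N), for 0.6 s.
At the end, for the whole second after the job is handed in: The collar lies flat (within 0.1 rad), at rest, in the stop: 31 to 70 mm in front of the plane of the guard's front and within 6 mm of mid-width; the rod lies released and at rest on its rest, handle centre within 20 mm of its place and in line within 0.12 rad (x of collar_centre in the frame of shelf_top between -0.07 and -0.031 m and y of collar_centre in the frame of shelf_top between -0.006 and 0.006 m and angle between collar's own z axis and vertical below 0.1 rad and linear speed of collar below 0.02 m/s and distance between rod_grip and rest_place below 0.02 m and angle between the x axis of rod and the x axis of rest, either way round below 0.12 rad and linear speed of rod below 0.03 m/s and not (contact force between the fingers and rod above 0.1 N)); the robot touches nothing.
It fails at once if the rod pulls or pushes the collar with more than 12 N (contact force between rod and collar above 12 N).
It fails at once if the rod or the robot bears on the shelf or guard with more than 12 N (contact force between any of rod, the arm, the fingers and guard above 12 N).
It fails at once if the fingers or the arm touch the collar (contact force between any of the fingers, the arm and collar above 0.3 N).
It fails at once if the collar is tipped up by more than 0.5 rad (angle between collar's own z axis and vertical above 0.5 rad).
It fails at once if another thing is moved by more than 15 mm (distance of any of prop_a, prop_b, tin, beaker, spanner, paddle, mould, ferrule from where it was at the start of the episode above 0.015 m).
It also fails if it takes over 67 s, if anything falls off the work surface, if the arm or the gripper's body presses on something with over 40 N, if the wrist force passes 120 N, or if a joint passes its speed limit or range.

## Working session

There is one attempt and no reset: what is moved stays moved. The work goes in short steps, Python scripts to look and compute and a tool call to move; the robot and the scene stay as the last step left them, time stands still between calls to the robot, and variables do not carry over. Pictures are saved under pics/ and viewed, about 8 in all and at most 12, crops included, and the job is handed in when it is done.

Besides the shell and the picture viewer there is one more tool, called after "Request:" as name(argument=value, ...) on one line, values as JSON. apply_moves: Moves the arm, as the interface text tells. Its arguments: {"type":"object","properties":{"travel":{"type":"array","items":{"type":"array","items":{"type":"number"}}},"turn":{"type":"array","items":{"type":"number"}},"hand":{"type":"number"},"grip_force":{"type":"number"}},"required":["travel","turn"]}

```bash
mkdir -p pics; ls; python3 - <<'E'
from station import ctrl
import cv2,pickle
s=ctrl.read_state(); print(s)
d={}
for n in("scene","top"):
    c=ctrl.capture(n); d[n]=c; cv2.imwrite(f"pics/{n}0.png",c["img"])
    print(n,c["K"],c["k1"],c["origin"],c["orientation"])
pickle.dump(d,open("c0.pkl","wb"))
E
```

```text
pics
{'time_s': 0.0, 'joint_positions': array([ 1.16189527e+00,  2.21239372e-01,  1.52762464e+00, -5.52166002e-06,
        1.39469227e+00, -1.26096687e-01]), 'qvel': array([-0.00078634,  0.00018577, -0.00102829,  0.00116334, -0.00055693,
       -0.00051944]), 'effort': array([-1.48027717e-03, -4.96896100e+01, -3.89389980e+01, -3.88833814e-04,
        1.11292134e-02,  6.03483250e-05]), 'tool_pos': array([0.17417368, 0.59962782, 0.24118385]), 'eef_rot': array([ 0.56582028,  0.42394178, -0.42514628, -0.56512956]), 'contact_force': array([-0.08295228, -0.18203466, -0.14197656]), 'torque': array([ 0.05444513, -0.01751592, -0.00339263]), 'opening': 0.08545597040256317}
scene [[367.61491482   0.         253.48959065]
 [  0.         367.61491482 196.04073839]
 [  0.           0.           1.        ]] -0.04029663500521282 [ 0.95353288 -0.51601328  0.7868923 ] [ 0.87895205  0.31694226 -0.11114092 -0.33858323]
top [[401.38499339   0.         254.51144958]
 [  0.         401.38499339 182.47071601]
 [  0.           0.           1.        ]] 0.04021248637254926 [ 0.43982355 -0.01701575  1.29499556] [ 0.71302708 -0.70001016  0.02070814 -0.03390171]
```

View pics/scene0.png

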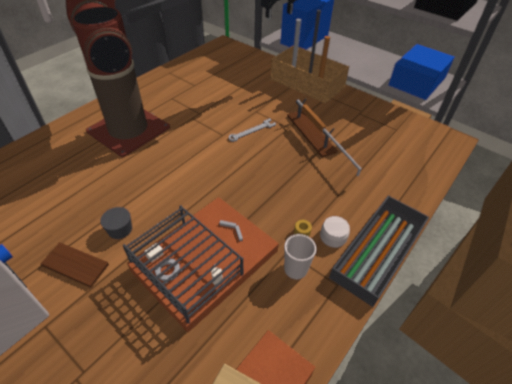

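View pics/top0.png

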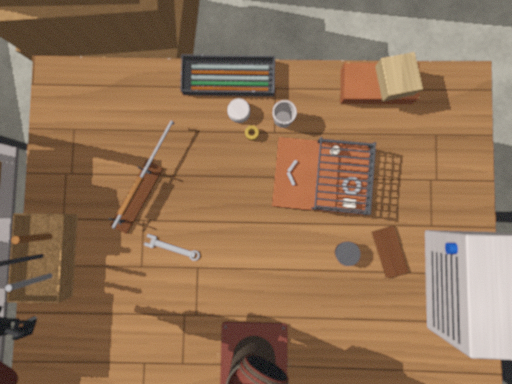

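The scene picture shows the guard at about (185,265), the V stop at (232,230) and the rod on its rest at (325,135). In the top view the rod runs from (115,225) to its hook at (172,122), the stop is at (293,172) and the collar at (351,186).

```bash
cat > h.py <<'E'
import numpy as np,cv2
from scipy.spatial.transform import Rotation as R
def pix(c,p,z):
    "pixels -> world points on height z"
    p=np.atleast_2d(np.array(p,float)); K=c["K"]; q=(p-[K[0,2],K[1,2]])/[K[0,0],K[1,1]]
    u=q.copy()
    for _ in range(20): u=q/(1+c["k1"]*(u**2).sum(1,keepdims=True))
    d=R.from_quat(c["orientation"]).apply(np.c_[u,np.ones(len(u))]); o=np.array(c["origin"])
    return o+d*((z-o[2])/d[:,2:])
def proj(c,P):
    P=np.atleast_2d(P); d=R.from_quat(c["orientation"]).inv().apply(P-np.array(c["origin"]))
    u=d[:,:2]/d[:,2:]; u=u*(1+c["k1"]*(u**2).sum(1,keepdims=True)); K=c["K"]
    return u*[K[0,0],K[1,1]]+[K[0,2],K[1,2]]
E
python3 - <<'E'
import pickle,cv2
from h import *
d=pickle.load(open("c0.pkl","rb"))
print(R.from_quat([0.56582028,0.42394178,-0.42514628,-0.56512956]).as_matrix().round(3))
t=d["top"]["img"]; s=d["scene"]["img"]
a=cv2.resize(t[130:225,265:385],None,fx=6,fy=6,interpolation=cv2.INTER_CUBIC)
b=cv2.resize(t[110:240,100:205],None,fx=4.5,fy=4.5,interpolation=cv2.INTER_CUBIC)
cv2.imwrite("pics/a.png",a);cv2.imwrite("pics/b.png",b)
e=cv2.resize(s[195:325,115:285],None,fx=4.5,fy=4.5,interpolation=cv2.INTER_CUBIC);cv2.imwrite("pics/e.png",e)
E
```

```text
[[ 0.279 -0.001 -0.96 ]
 [ 0.96  -0.002  0.279]
 [-0.002 -1.     0.   ]]
```

View pics/a.png

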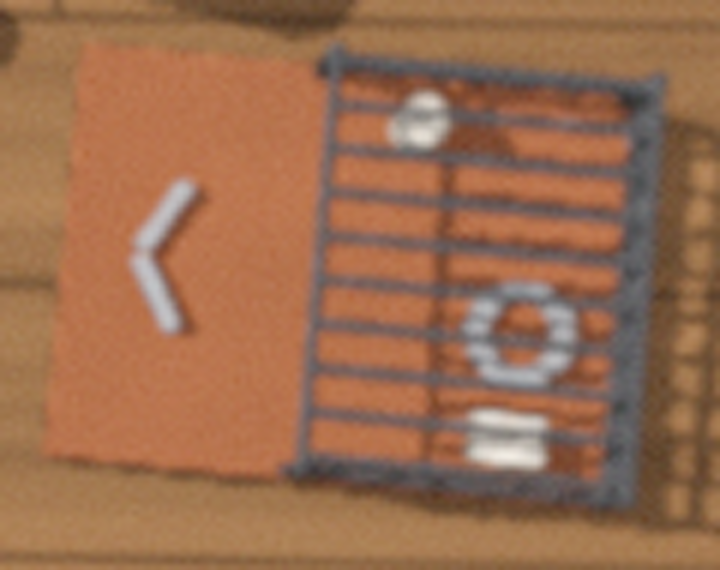

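View pics/b.png

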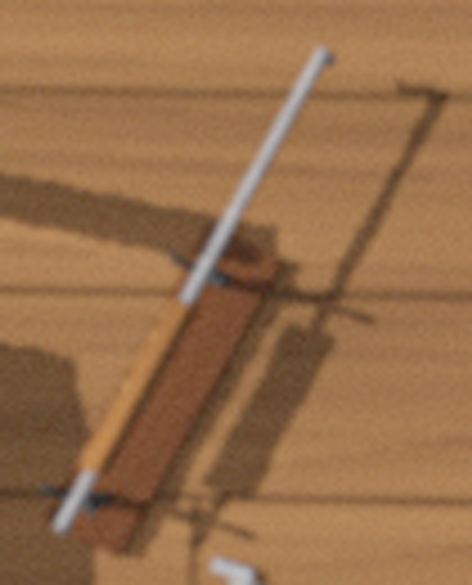

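Crop a shows the shelf's front corners at (82,42) and (45,458), the V point at about (140,250), the collar centre at (521,334) and the guard front at (333,60)-(300,470). In crop b the rod runs from (62,527) to (322,52), with the handle from (88,472) to (185,300).

```bash
cat > m.py <<'E'
import pickle
from h import *
d=pickle.load(open("c0.pkl","rb")); T=d["top"]
A=lambda u:(np.array(u,float)+.5)/6-.5+[265,130]
B=lambda u:(np.array(u,float)+.5)/4.5-.5+[100,110]
rod=pix(T,B([[62,527],[322,52]]),.066); v=rod[1]-rod[0]; print("rod",rod,np.linalg.norm(v)); ux=v/np.linalg.norm(v)
print("yaw",np.degrees(np.arctan2(ux[1],ux[0])),"grip(from rear)",rod[0]+.108*ux,"from hook",rod[1]-.264*ux)
print("handle mid",pix(T,B([[88,472],[185,300]]),.072).mean(0))
F=pix(T,A([[82,42],[45,458]]),.036); G=pix(T,A([[333,60],[300,470]]),.102)
print("shelf front",F,np.linalg.norm(F[1]-F[0]),"guard front",G,np.linalg.norm(G[1]-G[0]))
w=(F[1]-F[0]+G[1]-G[0]);w/=np.linalg.norm(w); n=np.array([-w[1],w[0],0]); 
m=F.mean(0); n=n if n@(G.mean(0)-m)>0 else -n
st=m+.125*n; print("n",n,np.degrees(np.arctan2(n[1],n[0])),"shelf_top from front",st,"from guard",G.mean(0), "gap",(G.mean(0)-m)@n)
y=np.array([-n[1],n[0],0])
C=pix(T,A([521,334]),.046)[0]; V=pix(T,A([[140,250],[188,182],[175,328]]),.045)
for nm,p in (("collar",C),("Vapex",V[0]),("Ve1",V[1]),("Ve2",V[2]),("gf",G.mean(0))): print(nm,p,"local",((p-st)@n).round(4),((p-st)@y).round(4))
E
python3 m.py
```

```text
rod [[0.39184817 0.43444823 0.066     ]
 [0.72145516 0.26985737 0.066     ]] 0.3684167693750138
yaw -26.535474105279324 grip(from rear) [0.48847123 0.38619904 0.066     ] from hook [0.48526546 0.38779985 0.066     ]
handle mid [0.48821527 0.38625498 0.072     ]
shelf front [[ 0.6842355  -0.06501601  0.036     ]
 [ 0.46446533 -0.04896593  0.036     ]] 0.22035546596650302 guard front [[ 0.66417373 -0.18765321  0.102     ]
 [ 0.45968613 -0.17286783  0.102     ]] 0.2050214354157994
n [-0.07248974 -0.99736916  0.        ] -94.15700202303975 shelf_top from front [ 0.5652892  -0.18166211  0.036     ] from guard [ 0.56192993 -0.18026052  0.102     ] gap 0.12384560520730985
collar [ 0.53297984 -0.29326212  0.046     ] local 0.1136 -0.0241
Vapex [ 0.57338722 -0.09647291  0.045     ] local -0.0856 0.0019
Ve1 [ 0.60946541 -0.12099915  0.045     ] local -0.0637 0.0397
Ve2 [ 0.53297789 -0.11513349  0.045     ] local -0.064 -0.037
gf [ 0.56192993 -0.18026052  0.102     ] local -0.0012 -0.0035
```

View pics/e.png

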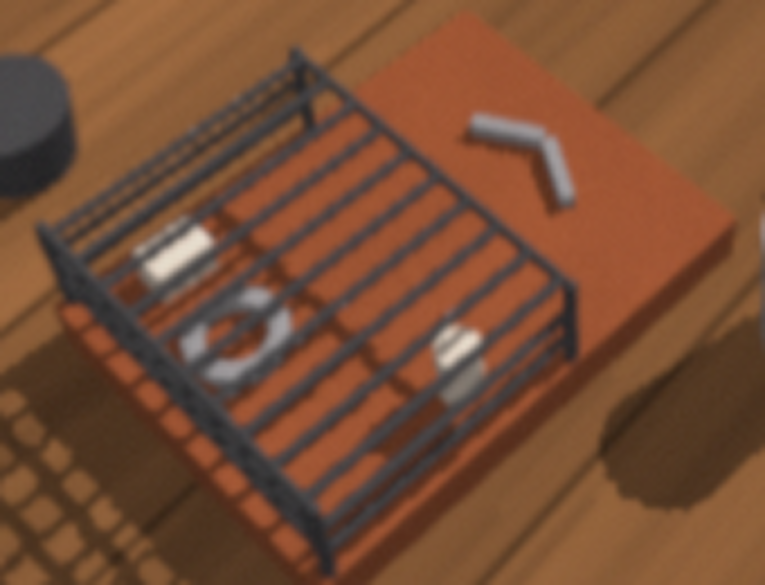

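```bash
cat > go.py <<'E'
"usage: go.py tag X Y Z yawrod_deg [nrows] : print rows from the measured TCP to the target (grasp-frame TCP)"
import sys
from h import *
from station import ctrl
def show():
    s=ctrl.read_state(); M=R.from_quat(s["eef_rot"]).as_matrix()
    yaw=np.degrees(np.arctan2(-M[1,2],-M[0,2]))
    print("t",round(s["time_s"],2),"tcp",s["tool_pos"].round(4),"yaw",yaw.round(2),"F",s["contact_force"].round(2),"open",round(s["opening"],4),"down",M[:,1].round(4)); return s,M,yaw
def plan(X,yaw_t,n):
    s,M,yaw=show(); dt=-np.radians((yaw_t-yaw+180)%360-180)
    p=(np.array(X)-s["tool_pos"])/n*1000; rows=[]
    for k in range(n):
        rows.append((M.T@p).round(1).tolist()); M=M@R.from_rotvec([0,dt/n,0]).as_matrix()
    print("turn/row",round(dt/n,4)); print(rows)
if __name__=="__main__":
    a=list(map(float,sys.argv[1:]))
    if a: plan(a[:3],a[3],int(a[4]))
    else: show()
E
python3 go.py .488 .3865 .16 -26.54 15
python3 -c "
from h import *;import pickle
d=pickle.load(open('c0.pkl','rb'))
for n in d: print(n,proj(d[n],[[.174,.6,.241],[.174,.6,.4],[.488,.386,.066],[.747,.2585,.038]]))"
```

```text
t 0.1 tcp [0.1742 0.5997 0.2413] yaw -16.2 F [ 0.7  -0.04 -0.57] open 0.0851 down [-7.0e-04 -1.6e-03 -1.0e+00]
turn/row 0.012
[[-7.8, 5.4, -24.1], [-7.5, 5.4, -24.1], [-7.2, 5.4, -24.2], [-6.9, 5.4, -24.3], [-6.6, 5.4, -24.4], [-6.3, 5.4, -24.5], [-6.0, 5.4, -24.6], [-5.8, 5.4, -24.6], [-5.5, 5.4, -24.7], [-5.2, 5.4, -24.8], [-4.9, 5.4, -24.8], [-4.6, 5.4, -24.9], [-4.3, 5.4, -24.9], [-4.0, 5.4, -25.0], [-3.7, 5.4, -25.0]]
scene [[278.89259784  16.30366351]
 [282.16568983 -32.35380614]
 [313.27820493 117.22586767]
 [363.54897487 181.26198192]]
top [[ 18.17515812 314.00516101]
 [-27.36491009 332.89120142]
 [130.72417818 195.47131137]
 [176.97334677 115.33694189]]
```

```bash
python3 -c "
from h import *;import pickle
d=pickle.load(open('c0.pkl','rb'))
for nm,a,b in (('orange',(15,240),(325,40)),('grey',(8,288),(296,20)),('black',(1,262),(317,12)),('basketcorner',(72,215),(346,72))):
    best=min((np.linalg.norm(pix(d['top'],a,z)-pix(d['scene'],b,z)),z) for z in np.arange(0,.6,.005)); print(nm,best,pix(d['top'],a,best[1]))
"
```

```text
orange (np.float64(0.010004229759643418), np.float64(0.19)) [[0.35666225 0.65305682 0.19      ]]
grey (np.float64(0.009527057382523046), np.float64(0.23500000000000001)) [[0.23734873 0.63442874 0.235     ]]
black (np.float64(0.0027438761214386574), np.float64(0.28500000000000003)) [[0.30955372 0.62556159 0.285     ]]
basketcorner (np.float64(0.07660775282258368), np.float64(0.16)) [[0.42643611 0.51762076 0.16      ]]
```

```bash
python3 go.py .2 .42 .26 -16.2 5|tail -1
```

```text
[[-33.1, -3.7, -15.0], [-33.1, -3.7, -15.0], [-33.1, -3.7, -15.0], [-33.1, -3.7, -15.0], [-33.1, -3.7, -15.0]]
```

Request:
apply_moves(travel=[[-33, -4, -15], [-33, -4, -15], [-33, -4, -15], [-33, -4, -15], [-33, -4, -15]], turn=[0, 0, 0, 0, 0], hand=50)

```text
time_s: 0.52
tool_pos: [0.2001, 0.4189, 0.2616]
eef_rot: [0.566, 0.424, -0.425, -0.565]
contact_force: [0.6, 0.7, 1.2]
opening: 0.0497
```

```bash
python3 go.py .488 .3865 .14 -26.54 10
```

```text
t 0.52 tcp [0.2001 0.4189 0.2616] yaw -16.17 F [0.61 0.69 1.24] open 0.0497 down [-6.0e-04 -1.1e-03 -1.0e+00]
turn/row 0.0181
[[4.9, 12.1, -28.6], [5.4, 12.1, -28.5], [5.9, 12.1, -28.4], [6.5, 12.1, -28.2], [7.0, 12.1, -28.1], [7.5, 12.1, -28.0], [8.0, 12.1, -27.9], [8.5, 12.1, -27.7], [9.0, 12.1, -27.6], [9.5, 12.1, -27.4]]
```

Request:
apply_moves(travel=[[5, 5, -28.5], [5.5, 10, -28.5], [6, 10, -28.5], [6.5, 12, -28], [7, 12, -28]], turn=[0.018, 0.018, 0.018, 0.018, 0.018])

```text
time_s: 0.93
tool_pos: [0.3454, 0.4044, 0.2128]
eef_rot: [-0.584, -0.399, 0.398, 0.584]
contact_force: [0.1, 0.2, 0.3]
opening: 0.0502
```

Request:
apply_moves(travel=[[7.5, 12, -28], [8, 12, -28], [8.5, 14, -27.5], [9, 17, -27.5], [9.5, 17, -27.5]], turn=[0.018, 0.018, 0.018, 0.018, 0.018])

```text
time_s: 1.35
tool_pos: [0.4895, 0.3884, 0.1402]
eef_rot: [-0.602, -0.372, 0.372, 0.602]
contact_force: [0.1, 0.2, 1.0]
opening: 0.0502
```

```bash
python3 go.py .4882 .3862 .058 -26.54 5
```

```text
t 1.35 tcp [0.4895 0.3884 0.1402] yaw -26.57 F [0.11 0.23 1.02] open 0.0502 down [-2.e-04 -1.e-04 -1.e+00]
turn/row -0.0001
[[-0.5, 16.4, 0.0], [-0.5, 16.4, 0.0], [-0.5, 16.4, 0.0], [-0.5, 16.4, 0.0], [-0.5, 16.4, 0.0]]
```

Request:
apply_moves(travel=[[-0.6, 20, 0], [-0.6, 22, 0], [-0.6, 22, 0], [-0.6, 18, 0], [0, 0, 0]], turn=[0, 0, 0, 0, 0])

```text
time_s: 1.77
tool_pos: [0.4838, 0.3845, 0.0539]
eef_rot: [-0.601, -0.369, 0.375, 0.601]
contact_force: [-0.8, -0.6, -0.0]
opening: 0.05
```

Request:
apply_moves(travel=[[0, 0, 0], [0, 0, 0], [0, 0, 0], [0, 0, 0], [0, 0, 0]], turn=[0, 0, 0, 0, 0], hand=10, grip_force=80)

```text
time_s: 2.18
tool_pos: [0.4876, 0.3863, 0.0611]
eef_rot: [0.602, 0.372, -0.372, -0.601]
contact_force: [-1.9, -5.6, 3.5]
opening: 0.0127
```

```bash
python3 go.py; python3 - <<'E'
from station import ctrl
import cv2
a=ctrl.capture("top")["img"][110:240,100:205];b=ctrl.capture("scene")["img"][85:185,265:375]
k=dict(interpolation=cv2.INTER_CUBIC)
import numpy as np
cv2.imwrite("pics/g.png",np.hstack([cv2.resize(a,(372,460),**k),cv2.resize(b,(420,460),**k)]))
E
```

```text
t 2.18 tcp [0.4876 0.3863 0.0611] yaw -26.52 F [-1.85 -5.56  3.51] open 0.0127 down [ 9.e-04 -7.e-04 -1.e+00]
```

View pics/g.png

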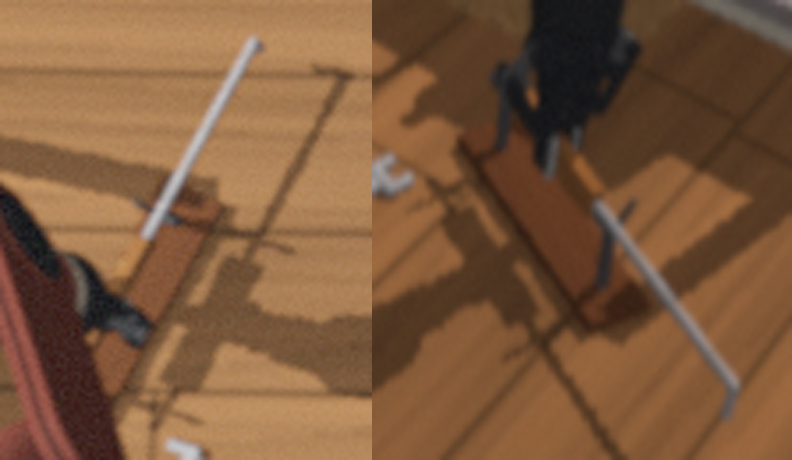

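The grip looks right: the fingers straddle the handle mid-length and the rod is straight in its forks. Lifting.

Request:
apply_moves(travel=[[0, -8, 0], [0, -18, 0], [0, -22, 0], [0, -18, 0], [0, -8, 0]], turn=[0, 0, 0, 0, 0])

```text
time_s: 2.7
tool_pos: [0.489, 0.3881, 0.1379]
eef_rot: [-0.601, -0.374, 0.37, 0.601]
contact_force: [0.7, 0.2, -1.2]
opening: 0.0124
```

```bash
cat > tgt.py <<'E'
"python3 tgt.py lx ly foot_z : world TCP (and yaw -94.16) that puts hook foot at local (lx,ly), height foot_z"
import sys; from h import *
st=np.array([.5652892,-.18166211,0]); n=np.array([-.07249,-.99737,0]); y=np.array([.99737,-.07249,0])
def tcp(lx,ly,fz): return st+n*(lx-.260)+y*ly+[0,0,fz+.028-.005]
if __name__=="__main__":
    from go import plan,show
    a=list(map(float,sys.argv[1:])); T=tcp(*a[:3]); print(T.round(4)); plan(T,-94.16,int(a[3]))
E
python3 tgt.py -.05 -.015 .12 15
```

```text
[0.5728 0.1286 0.143 ]
t 2.7 tcp [0.489  0.3881 0.1379] yaw -26.51 F [ 0.69  0.21 -1.17] open 0.0124 down [ 0.0054  0.0036 -1.    ]
turn/row 0.0787
[[-13.0, -0.4, -12.7], [-11.9, -0.4, -13.7], [-10.8, -0.4, -14.6], [-9.6, -0.4, -15.4], [-8.4, -0.4, -16.1], [-7.1, -0.4, -16.7], [-5.8, -0.4, -17.2], [-4.4, -0.4, -17.6], [-3.0, -0.4, -17.9], [-1.6, -0.4, -18.1], [-0.2, -0.4, -18.2], [1.3, -0.4, -18.1], [2.7, -0.4, -18.0], [4.1, -0.4, -17.7], [5.5, -0.4, -17.3]]
```

Request:
apply_moves(travel=[[-6, -8, -6], [-13, -8, -13], [-13, -8, -15], [-11, -6, -16], [-9, 0, -16]], turn=[0.04, 0.07, 0.085, 0.085, 0.085])

```text
time_s: 3.12
tool_pos: [0.5132, 0.3058, 0.1654]
eef_rot: [-0.659, -0.257, 0.254, 0.659]
contact_force: [0.6, 0.6, -1.8]
opening: 0.0127
```

Request:
apply_moves(travel=[[-8, 0, -17], [-6, 0, -17], [-5, 0, -18], [-3, 0, -18], [-2, 0, -18]], turn=[0.085, 0.085, 0.085, 0.085, 0.085])

```text
time_s: 3.53
tool_pos: [0.5403, 0.2178, 0.1637]
eef_rot: [-0.698, -0.111, 0.11, 0.699]
contact_force: [0.0, 0.2, -2.2]
opening: 0.0126
```

```bash
python3 tgt.py -.045 -.02 .12 10
```

```text
[0.5675 0.124  0.143 ]
t 3.53 tcp [0.5403 0.2178 0.1637] yaw -72.01 F [ 0.05  0.16 -2.23] open 0.0126 down [ 7.e-04  4.e-04 -1.e+00]
turn/row 0.0387
[[-0.3, 2.1, -9.8], [0.1, 2.1, -9.8], [0.4, 2.1, -9.8], [0.8, 2.1, -9.7], [1.2, 2.1, -9.7], [1.6, 2.1, -9.6], [1.9, 2.1, -9.6], [2.3, 2.1, -9.5], [2.7, 2.1, -9.4], [3.0, 2.1, -9.3]]
```

Request:
apply_moves(travel=[[0, 0, -14], [0, 1, -14], [1, 2, -14], [1, 2, -12], [1, 2, -10]], turn=[0.085, 0.085, 0.07, 0.05, 0.035])

```text
time_s: 3.95
tool_pos: [0.5542, 0.1552, 0.1566]
eef_rot: [-0.707, 0.003, -0.004, 0.707]
contact_force: [0.0, -0.6, -1.7]
opening: 0.0128
```

Request:
apply_moves(travel=[[2, 2, -10], [3, 3, -8], [3, 2, -7], [2, 2, -4], [0, 0, 0]], turn=[0.025, 0.02, 0.01, 0, 0])

```text
time_s: 4.37
tool_pos: [0.5631, 0.1259, 0.1467]
eef_rot: [0.707, -0.022, 0.022, -0.707]
contact_force: [-0.6, 0.3, -1.6]
opening: 0.013
```

```bash
python3 tgt.py -.035 -.022 .055 5; python3 - <<'E'
from station import ctrl
from h import *
from tgt import *
from go import show
c=ctrl.capture("scene"); a=c["img"][110:330,100:360]
cv2.imwrite("pics/h.png",cv2.resize(a,None,fx=3,fy=2.7,interpolation=cv2.INTER_CUBIC) if 0 else cv2.resize(a,None,fx=2.7,fy=2.7,interpolation=cv2.INTER_CUBIC))
s=ctrl.read_state();M=R.from_quat(s["eef_rot"]).as_matrix()
f=s["tool_pos"]+M@[0,.023,-.26]; print("foot pred",f,(proj(c,f)-[100,110])*2.7, "local",(f-st)@n,(f-st)@y)
E
```

```text
[0.5647 0.1142 0.078 ]
t 4.37 tcp [0.5631 0.1259 0.1467] yaw -93.57 F [-0.58  0.27 -1.58] open 0.013 down [-6.e-04 -2.e-04 -1.e+00]
turn/row 0.0021
[[0.5, 13.7, -2.3], [0.5, 13.7, -2.3], [0.5, 13.7, -2.3], [0.5, 13.7, -2.3], [0.5, 13.7, -2.3]]
foot pred [ 0.5467451  -0.13309138  0.12391507] [[315.92647658 263.47241329]] local -0.04709872365644022 -0.022016220295649442
```

View pics/h.png

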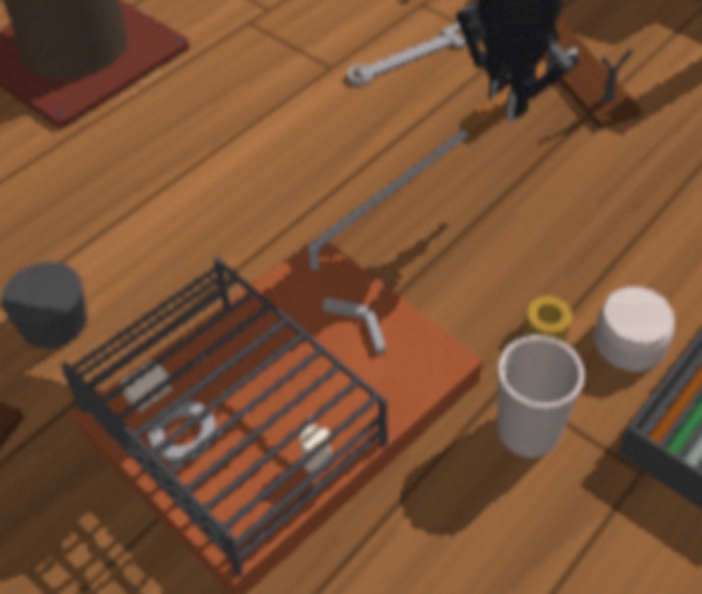

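The hook foot shows at (314,268), about 2 px below my prediction of (316,263), so the rod sags roughly 3 mm at the hook.

Request:
apply_moves(travel=[[0.5, 10, -2], [0.5, 20, -3], [0.5, 20, -3], [0.5, 12, -2], [0, 5, 0]], turn=[0.005, 0.005, 0, 0, 0])

```text
time_s: 4.83
tool_pos: [0.5623, 0.1164, 0.0773]
eef_rot: [0.707, -0.027, 0.024, -0.706]
contact_force: [0.6, 0.2, -1.8]
opening: 0.0126
```

Request:
apply_moves(travel=[[0, 0, 0], [0, 0, 0], [0, 0, 0], [0, 0, 0], [0, 0, 0]], turn=[0, 0, 0, 0, 0])

```text
time_s: 5.25
tool_pos: [0.5651, 0.1167, 0.0815]
eef_rot: [-0.707, 0.025, -0.026, 0.707]
contact_force: [0.2, 0.2, -2.0]
opening: 0.0128
```

```bash
cat > foot.py <<'E'
import sys
from station import ctrl
from h import *
from tgt import *
from go import show
c=ctrl.capture("scene"); s,M,yaw=show()
f=s["tool_pos"]+M@[0,.023,-.26]; p=proj(c,f)[0]; print("foot pred",f.round(4),p.round(1),"local",((f-st)@n).round(4),((f-st)@y).round(4))
if len(sys.argv)>1:
    o=p.astype(int)-[40,30]; a=c["img"][o[1]:o[1]+50,o[0]:o[0]+80]
    cv2.imwrite(sys.argv[1],cv2.resize(a,None,fx=9,fy=9,interpolation=cv2.INTER_CUBIC)); print("crop pred",(p-o)*9)
E
python3 foot.py pics/i.png; python3 tgt.py .114 -.024 .055 5
```

```text
t 5.3 tcp [0.5649 0.1167 0.0813] yaw -94.12 F [ 0.6  -0.54 -2.68] open 0.0126 down [ 1.6e-03  1.0e-04 -1.0e+00]
foot pred [ 0.5462 -0.1426  0.0582] [215.7 226.8] local -0.0375 -0.0219
crop pred [366.08963    277.58849339]
[ 0.5519 -0.0343  0.078 ]
t 5.3 tcp [0.5649 0.1167 0.0813] yaw -94.12 F [ 0.6  -0.54 -2.68] open 0.0126 down [ 1.6e-03  1.0e-04 -1.0e+00]
turn/row 0.0001
[[-0.4, 0.6, -30.3], [-0.4, 0.6, -30.3], [-0.4, 0.6, -30.3], [-0.4, 0.6, -30.3], [-0.4, 0.6, -30.3]]
```

View pics/i.png

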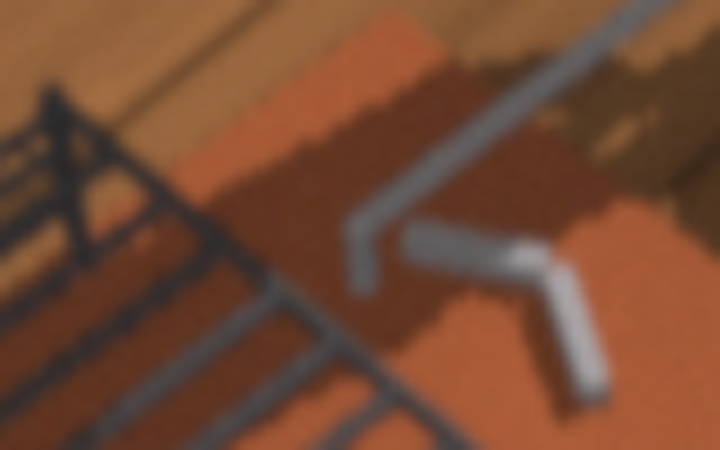

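The foot shows at (362,295) in the crop against (366,278) predicted, so it is about 5 mm lower than the model (true z near 0.053). That still clears the collar, so I'm going in.

Request:
apply_moves(travel=[[0, 0, -15], [-0.5, 0, -30], [-0.5, 0, -35], [-0.5, 0, -32], [-0.5, 0, -20]], turn=[0, 0, 0, 0, 0])

```text
time_s: 5.72
tool_pos: [0.5527, -0.0176, 0.0809]
eef_rot: [0.707, -0.025, 0.026, -0.706]
contact_force: [0.0, -0.3, -2.9]
opening: 0.0126
```

Request:
apply_moves(travel=[[0, 0, -10], [0, 0, -5], [0, 0, 0], [0, 0, 0], [0, 0, 0]], turn=[0, 0, 0, 0, 0])

```text
time_s: 6.13
tool_pos: [0.5518, -0.0287, 0.0803]
eef_rot: [-0.707, 0.025, -0.025, 0.707]
contact_force: [-0.2, 0.1, -2.4]
opening: 0.0124
```

```bash
python3 foot.py pics/j.png; python3 tgt.py .110 -.024 .043 5
```

```text
t 6.18 tcp [ 0.5517 -0.0287  0.0802] yaw -94.04 F [-0.19 -0.93 -1.73] open 0.0127 down [-1.e-04  4.e-04 -1.e+00]
foot pred [ 0.5334 -0.288   0.0572] [168.  263.2] local 0.1084 -0.0241
crop pred [368.88730191 271.98495735]
[ 0.5522 -0.0303  0.066 ]
t 6.18 tcp [ 0.5517 -0.0287  0.0802] yaw -94.04 F [-0.19 -0.93 -1.73] open 0.0127 down [-1.e-04  4.e-04 -1.e+00]
turn/row 0.0004
[[0.1, 2.8, -0.3], [0.1, 2.8, -0.3], [0.1, 2.8, -0.3], [0.1, 2.8, -0.3], [0.1, 2.8, -0.3]]
```

View pics/j.png

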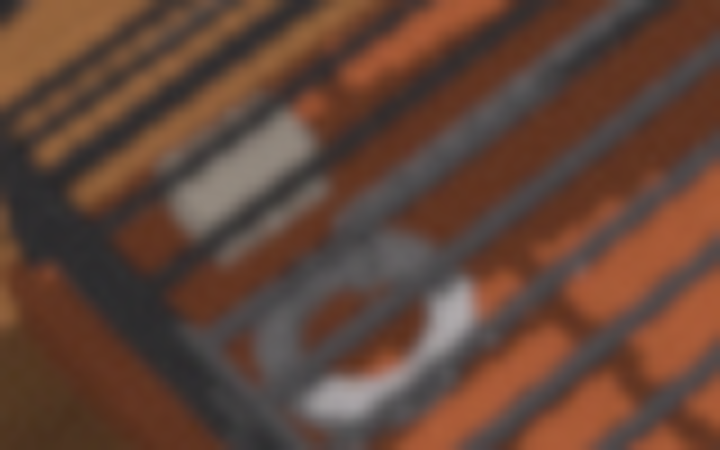

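The bend is at about (350,220), with the leg end over the upper part of the ring, whose centre is near (365,328). I'll check that with the calibration before lowering.

```bash
python3 - <<'E'
import pickle
from h import *; from tgt import *
c=pickle.load(open("c0.pkl","rb"))["scene"]
p=(np.array([365,328])+.5)/9-.5+[128,233]
w=pix(c,p,.046)[0]; print(w,(w-st)@n,(w-st)@y)
b=(np.array([352,222])+.5)/9-.5+[128,233]
for z in (.078,.081,.084): w=pix(c,b,z)[0]; print("bend",w,(w-st)@n,(w-st)@y)
for fz in (.052,.055,.058): print(((proj(c,[.5334,-.288,fz])-[128,233])*9).round(0))
E
```

```text
[ 0.53864571 -0.29470671  0.046     ] 0.11467867624730427 -0.018378817297721506
bend [ 0.53148981 -0.28590746  0.078     ] 0.10642129869139348 -0.026153755812330558
bend [ 0.53327587 -0.28688125  0.081     ] 0.107263062979772 -0.024301795484110683
bend [ 0.53506194 -0.28785505  0.084     ] 0.10810482726815047 -0.022449835155890812
[[363. 283.]]
[[361. 276.]]
[[359. 270.]]
```

Request:
apply_moves(travel=[[3, 0, -1], [0, 3, -1], [0, 3, 0], [0, 3, 0], [0, 0, 0]], turn=[0, 0, 0, 0, 0])

```text
time_s: 6.6
tool_pos: [0.5538, -0.0319, 0.0702]
eef_rot: [-0.707, 0.026, -0.025, 0.707]
contact_force: [-0.7, 1.2, -3.2]
opening: 0.0129
```

Request:
apply_moves(travel=[[0, 1.5, 0], [0, 1.5, 0], [0, 1.5, 0], [0, 0, 0], [0, 0, 0]], turn=[0, 0, 0, 0, 0])

```text
time_s: 7.02
tool_pos: [0.5545, -0.0322, 0.0667]
eef_rot: [-0.707, 0.026, -0.025, 0.707]
contact_force: [0.3, 0.9, -1.8]
opening: 0.0127
```

```bash
python3 foot.py pics/k.png
```

```text
t 7.07 tcp [ 0.5545 -0.0322  0.0668] yaw -94.13 F [-0.02 -0.4  -2.32] open 0.0126 down [ 0. -0. -1.]
foot pred [ 0.5358 -0.2915  0.0438] [168.5 267.9] local 0.1117 -0.0214
crop pred [364.23511267 277.78007194]
```

View pics/k.png

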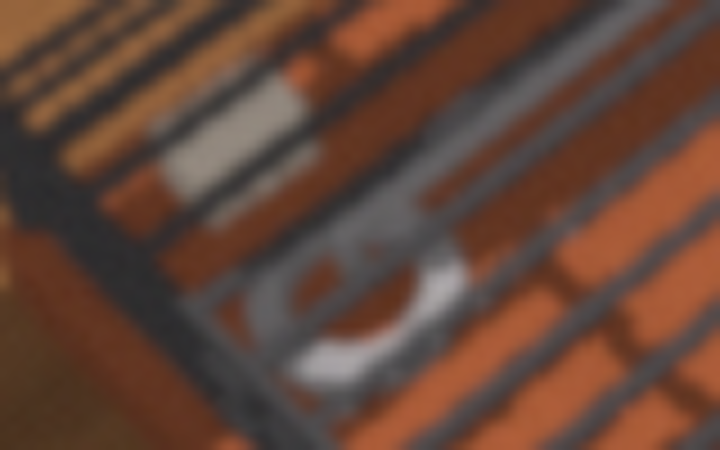

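The leg now runs from the bend at (355,220) down into the hole at about (355,285), with no contact force. I'll lower it a little further and feel.

Request:
apply_moves(travel=[[0, 1, 0], [0, 1, 0], [0, 0, 0], [0, 0, 0], [0, 0, 0]], turn=[0, 0, 0, 0, 0])

```text
time_s: 7.48
tool_pos: [0.5545, -0.0321, 0.0648]
eef_rot: [0.707, -0.025, 0.025, -0.707]
contact_force: [-0.1, 0.4, -1.8]
opening: 0.013
```

Request:
apply_moves(travel=[[0, 0, 1], [0, 0, 1], [0, 0, 2], [0, 0, 2], [0, 0, 2]], turn=[0, 0, 0, 0, 0])

```text
time_s: 7.9
tool_pos: [0.5551, -0.0239, 0.0648]
eef_rot: [-0.707, 0.025, -0.025, 0.707]
contact_force: [0.3, 0.6, -2.0]
opening: 0.0125
```

Request:
apply_moves(travel=[[0, 0, 2], [0, 0, 2], [0, 0, 2], [0, 0, 2], [0, 0, 2]], turn=[0, 0, 0, 0, 0])

```text
time_s: 8.32
tool_pos: [0.5558, -0.0141, 0.0648]
eef_rot: [0.707, -0.025, 0.025, -0.707]
contact_force: [0.2, -1.2, -2.5]
opening: 0.0128
```

Request:
apply_moves(travel=[[0, 0, 3], [0, 0, 4], [0, 0, 4], [0, 0, 4], [0, 0, 3]], turn=[0, 0, 0, 0, 0])

```text
time_s: 8.73
tool_pos: [0.5571, 0.0043, 0.0648]
eef_rot: [-0.707, 0.025, -0.025, 0.707]
contact_force: [0.3, -0.8, -1.7]
opening: 0.0125
```

```bash
python3 foot.py pics/l.png
```

```text
t 8.78 tcp [0.5571 0.0048 0.0648] yaw -94.1 F [ 0.04 -0.11 -1.65] open 0.0129 down [-1.e-04  4.e-04 -1.e+00]
foot pred [ 0.5385 -0.2546  0.0417] [181.1 258.5] local 0.0746 -0.0214
crop pred [361.22283348 274.4239814 ]
```

View pics/l.png

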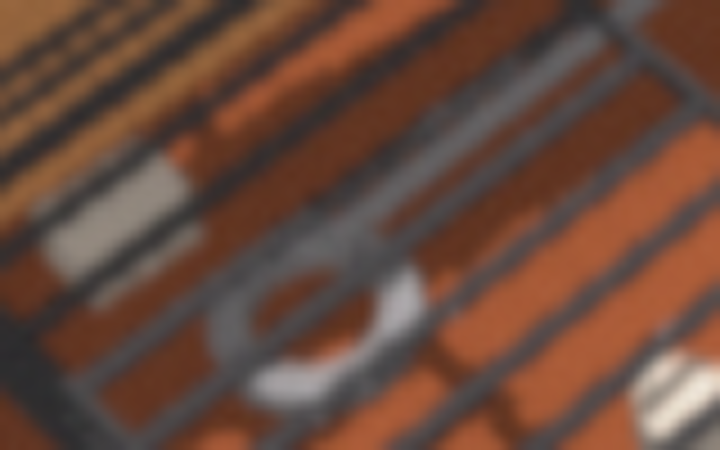

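The ring has come along with the hook: its centre went from about (168,270) to (176,264) px, with a light drag force. I'll keep drawing and steer to mid-width.

Request:
apply_moves(travel=[[0.5, 0, 4], [1, 0, 5], [1.2, 0, 6], [1.2, 0, 6], [1.2, 0, 6]], turn=[0, 0, 0, 0, 0])

```text
time_s: 9.2
tool_pos: [0.5643, 0.031, 0.0648]
eef_rot: [-0.707, 0.025, -0.025, 0.707]
contact_force: [-0.1, -1.5, -2.3]
opening: 0.0129
```

Request:
apply_moves(travel=[[1.2, 0, 6], [1.2, 0, 6], [1.2, 0, 6], [1.2, 0, 6], [1.2, 0, 6]], turn=[0, 0, 0, 0, 0])

```text
time_s: 9.62
tool_pos: [0.5724, 0.0604, 0.0648]
eef_rot: [0.707, -0.025, 0.025, -0.707]
contact_force: [0.2, -0.5, -2.4]
opening: 0.0128
```

Request:
apply_moves(travel=[[1.2, 0, 6], [1.2, 0, 6], [1.2, 0, 6], [1.2, 0, 6], [1.2, 0, 6]], turn=[0, 0, 0, 0, 0])

```text
time_s: 10.03
tool_pos: [0.5806, 0.0899, 0.0648]
eef_rot: [0.707, -0.025, 0.025, -0.707]
contact_force: [0.0, -0.9, -1.9]
opening: 0.0128
```

Request:
apply_moves(travel=[[1, 0, 5], [1, 0, 5], [1, 0, 4], [1, 0, 3], [0, 0, 2]], turn=[0, 0, 0, 0, 0])

```text
time_s: 10.45
tool_pos: [0.586, 0.1083, 0.0648]
eef_rot: [0.707, -0.025, 0.025, -0.707]
contact_force: [-0.4, -1.2, -2.4]
opening: 0.0126
```

```bash
python3 - <<'E'
from station import ctrl
import cv2
exec(open("foot.py").read().split("if len")[0])
t=ctrl.capture("top");p=proj(t,f)[0];print("top pred",p)
cv2.imwrite("pics/m.png",cv2.resize(t["img"][140:210,265:345],None,fx=8,fy=8,interpolation=cv2.INTER_CUBIC))
print((p-[265,140])*8)
E
```

```text
t 10.5 tcp [0.5859 0.1085 0.0648] yaw -94.11 F [-0.4  -0.4  -2.81] open 0.013 down [ 2.e-04  2.e-04 -1.e+00]
foot pred [ 0.5673 -0.1508  0.0418] [220.  237.3] local -0.0309 -0.0002
top pred [305.22684635 173.58871673]
[321.81477077 268.70973387]
```

View pics/m.png

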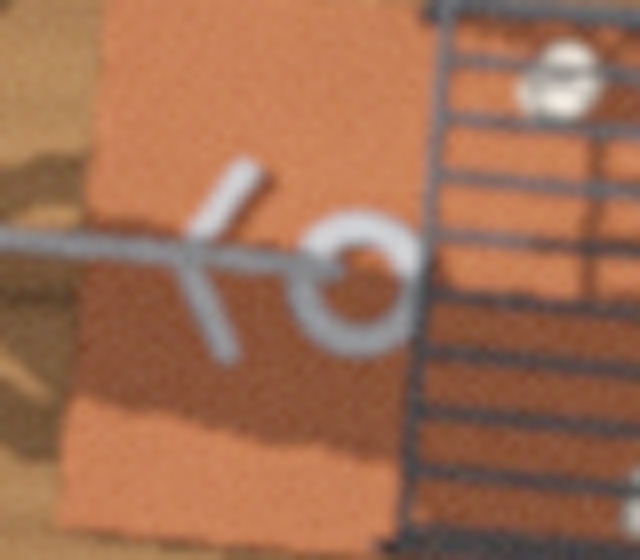

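The ring's centre is at (358,284), the V point at (190,252) and the hook on the mid-line. About 29 mm remain, and the ring trails 7 mm to one side, which dragging should straighten.

Request:
apply_moves(travel=[[0, 0, 3], [0, 0, 3], [0, 0, 3], [0, 0, 3], [0, 0, 2]], turn=[0, 0, 0, 0, 0])

```text
time_s: 10.97
tool_pos: [0.5868, 0.1223, 0.0649]
eef_rot: [-0.707, 0.025, -0.025, 0.707]
contact_force: [-0.1, -0.5, -1.6]
opening: 0.0126
```

Request:
apply_moves(travel=[[0, 0, 1], [0, 0, 1], [0, 0, 1], [0, 0, 1], [0, 0, 1]], turn=[0, 0, 0, 0, 0])

```text
time_s: 11.38
tool_pos: [0.5872, 0.1269, 0.0648]
eef_rot: [0.707, -0.025, 0.025, -0.707]
contact_force: [-0.3, -0.5, -2.4]
opening: 0.0125
```

Request:
apply_moves(travel=[[0, 0, 0.8], [0, 0, 0.8], [0, 0, 0.8], [0, 0, 0.8], [0, 0, 0.8]], turn=[0, 0, 0, 0, 0])

```text
time_s: 11.8
tool_pos: [0.5875, 0.131, 0.0648]
eef_rot: [-0.707, 0.025, -0.025, 0.707]
contact_force: [-0.2, -0.6, -2.2]
opening: 0.013
```

Request:
apply_moves(travel=[[0, 0, 0.4], [0, 0, 0.4], [0, 0, 0.4], [0, 0, 0.4], [0, 0, 0]], turn=[0, 0, 0, 0, 0])

```text
time_s: 12.22
tool_pos: [0.5876, 0.1326, 0.0648]
eef_rot: [-0.707, 0.025, -0.025, 0.707]
contact_force: [-0.5, -1.0, -2.5]
opening: 0.0125
```

Request:
apply_moves(travel=[[0, 0, 0.4], [0, 0, 0.4], [0, 0, 0.4], [0, 0, 0.4], [0, 0, 0]], turn=[0, 0, 0, 0, 0])

```text
time_s: 12.63
tool_pos: [0.5876, 0.1342, 0.0648]
eef_rot: [-0.707, 0.025, -0.025, 0.707]
contact_force: [-0.2, -1.0, -2.4]
opening: 0.0125
```

Request:
apply_moves(travel=[[0, 0, 0.3], [0, 0, 0.3], [0, 0, 0.3], [0, 0, 0.3], [0, 0, 0]], turn=[0, 0, 0, 0, 0])

```text
time_s: 13.05
tool_pos: [0.5878, 0.1354, 0.0648]
eef_rot: [-0.707, 0.025, -0.025, 0.707]
contact_force: [-0.8, -0.2, -2.4]
opening: 0.0126
```

Request:
apply_moves(travel=[[0, 0, 0.3], [0, 0, 0.3], [0, 0, 0.3], [0, 0, 0.3], [0, 0, 0]], turn=[0, 0, 0, 0, 0])

```text
time_s: 13.47
tool_pos: [0.5878, 0.1366, 0.0648]
eef_rot: [-0.707, 0.025, -0.025, 0.707]
contact_force: [0.2, -1.5, -1.3]
opening: 0.0124
```

Request:
apply_moves(travel=[[0, 0, 0.3], [0, 0, 0.3], [0, 0, 0.3], [0, 0, 0.3], [0, 0, 0]], turn=[0, 0, 0, 0, 0])

```text
time_s: 13.88
tool_pos: [0.5879, 0.1378, 0.0648]
eef_rot: [-0.707, 0.025, -0.025, 0.707]
contact_force: [-0.5, -1.4, -3.0]
opening: 0.0126
```

Request:
apply_moves(travel=[[0, 0, 0.3], [0, 0, 0.3], [0, 0, 0.3], [0, 0, 0.3], [0, 0, 0]], turn=[0, 0, 0, 0, 0])

```text
time_s: 14.3
tool_pos: [0.588, 0.139, 0.0648]
eef_rot: [-0.707, 0.025, -0.025, 0.707]
contact_force: [0.2, -0.8, -3.0]
opening: 0.0127
```

Request:
apply_moves(travel=[[0, 0, 0.3], [0, 0, 0.3], [0, 0, 0.3], [0, 0, 0.3], [0, 0, 0]], turn=[0, 0, 0, 0, 0])

```text
time_s: 14.72
tool_pos: [0.5881, 0.1399, 0.0648]
eef_rot: [0.707, -0.025, 0.025, -0.707]
contact_force: [0.0, -3.1, -3.0]
opening: 0.0126
```

Contact felt (−3.1 N, and the tool lagging). Now small steps with averaged readings.

Request:
apply_moves(travel=[[0, 0, 0.2], [0, 0, 0.1], [0, 0, 0], [0, 0, 0], [0, 0, 0]], turn=[0, 0, 0, 0, 0])

```text
time_s: 15.13
tool_pos: [0.5882, 0.1403, 0.0649]
eef_rot: [0.707, -0.025, 0.025, -0.707]
contact_force: [-0.1, -2.1, -2.5]
opening: 0.0125
```

```bash
cat > fav.py <<'E'
from station import ctrl
import numpy as np
F=[];P=[]
for _ in range(4): s=ctrl.read_state();F.append(s["contact_force"]);P.append(s["tool_pos"]);ctrl.capture("top")
print(np.mean(F,0).round(2),np.round(np.array(F)[:,1],2),np.mean(P,0).round(5))
E
python3 fav.py
```

```text
[-0.09 -2.84 -2.18] [-2.1  -2.68 -3.04 -3.54] [0.58817 0.14032 0.06483]
```

Request:
apply_moves(travel=[[0, 0, 0.2], [0, 0, 0.2], [0, 0, 0.1], [0, 0, 0], [0, 0, 0]], turn=[0, 0, 0, 0, 0])

```text
time_s: 15.75
tool_pos: [0.5882, 0.1409, 0.0648]
eef_rot: [0.707, -0.025, 0.025, -0.707]
contact_force: [1.1, -3.0, -1.8]
opening: 0.0128
```

```bash
python3 fav.py
```

```text
[ 0.51 -3.24 -2.56] [-2.97 -3.18 -3.3  -3.52] [0.58822 0.1409  0.06484]
```

Request:
apply_moves(travel=[[0, 0, 0.2], [0, 0, 0.2], [0, 0, 0.2], [0, 0, 0], [0, 0, 0]], turn=[0, 0, 0, 0, 0])

```text
time_s: 16.37
tool_pos: [0.5883, 0.1415, 0.0648]
eef_rot: [0.707, -0.025, 0.025, -0.707]
contact_force: [0.8, -3.8, -2.5]
opening: 0.0127
```

```bash
python3 fav.py
```

```text
[ 0.85 -3.25 -2.49] [-3.8  -3.04 -2.4  -3.75] [0.58826 0.14149 0.06483]
```

```bash
cat > ring.py <<'E'
from station import ctrl
from h import *; from tgt import *
from scipy.optimize import minimize
def red(c):
    im=c["img"].astype(float); return (im[...,2]-im[...,0])/(im.sum(2)+1)   # shelf high, steel low
def ringfit(c,x0,zt=.046):
    r=red(c); th=np.linspace(0,2*np.pi,120,endpoint=False)
    def cost(q):
        o=st+n*q[0]+y*q[1]; s=0
        for rad,sg in ((.0205,1),(.0225,1),(.025,1),(.0325,-1),(.012,-.7),(.006,-.3)):
            P=o+rad*(np.cos(th)[:,None]*n+np.sin(th)[:,None]*y); P[:,2]=zt
            p=proj(c,P).astype(np.float32); s+=sg*cv2.remap(r.astype(np.float32),p[:,:1],p[:,1:],cv2.INTER_LINEAR).mean()
        return s
    g=min(((cost((a,b)),a,b) for a in np.arange(x0[0]-.02,x0[0]+.02,.001) for b in np.arange(-.02,.02,.001)))
    m=minimize(cost,g[1:],method="Nelder-Mead"); return m.x.round(4),round(m.fun,3)
if __name__=="__main__":
    import pickle; d=pickle.load(open("c0.pkl","rb"))
    for nm in("top","scene"):
        c=ctrl.capture(nm); print(nm,ringfit(c,(-.048,0)))
        r0,r1=red(d[nm]),red(c)
E
python3 ring.py
```

```text
top (array([-0.049 ,  0.0006]), np.float64(-0.393))
scene (array([-0.0451,  0.005 ]), np.float64(-0.391))
```

The ring fit in the top view puts its centre at x −0.049, y +0.0006 in the shelf frame, so it is in the V. I'll keep building the pull.

Request:
apply_moves(travel=[[0, 0, 0.2], [0, 0, 0.2], [0, 0, 0.2], [0, 0, 0.1], [0, 0, 0]], turn=[0, 0, 0, 0, 0])

```text
time_s: 17.08
tool_pos: [0.5882, 0.1418, 0.0647]
eef_rot: [0.707, -0.025, 0.025, -0.706]
contact_force: [1.1, -5.5, -2.2]
opening: 0.0128
```

```bash
python3 fav.py
```

```text
[ 0.88 -5.58 -2.69] [-5.48 -5.65 -5.57 -5.63] [0.58819 0.14177 0.06471]
```

Request:
apply_moves(travel=[[0, 0, 0.2], [0, 0, 0.2], [0, 0, 0], [0, 0, 0], [0, 0, 0]], turn=[0, 0, 0, 0, 0])

```text
time_s: 17.7
tool_pos: [0.5882, 0.1419, 0.0646]
eef_rot: [0.707, -0.026, 0.025, -0.706]
contact_force: [0.3, -7.5, -2.8]
opening: 0.0128
```

```bash
python3 fav.py; python3 ring.py
```

```text
[ 0.8  -6.38 -2.45] [-7.46 -5.68 -6.26 -6.14] [0.58816 0.14187 0.06462]
top (array([-0.0493,  0.001 ]), np.float64(-0.394))
scene (array([-0.0452,  0.0053]), np.float64(-0.389))
```

Request:
apply_moves(travel=[[0, 0, 0.2], [0, 0, 0], [0, 0, 0], [0, 0, 0], [0, 0, 0]], turn=[0, 0, 0, 0, 0])

```text
time_s: 18.42
tool_pos: [0.5882, 0.1419, 0.0646]
eef_rot: [0.707, -0.026, 0.025, -0.706]
contact_force: [1.2, -6.5, -2.9]
opening: 0.0127
```

Request:
apply_moves(travel=[[0, 0, 0], [0, 0, 0], [0, 0, 0], [0, 0, 0], [0, 0, 0]], turn=[0, 0, 0, 0, 0])

```text
time_s: 18.83
tool_pos: [0.5882, 0.1419, 0.0646]
eef_rot: [0.707, -0.026, 0.025, -0.706]
contact_force: [0.6, -6.7, -4.0]
opening: 0.0126
```

Request:
apply_moves(travel=[[0, 0, 0], [0, 0, 0], [0, 0, 0], [0, 0, 0], [0, 0, 0]], turn=[0, 0, 0, 0, 0])

```text
time_s: 19.25
tool_pos: [0.5882, 0.1419, 0.0646]
eef_rot: [0.707, -0.026, 0.025, -0.706]
contact_force: [2.6, -6.8, -2.5]
opening: 0.0125
```

```bash
python3 fav.py
```

```text
[ 1.7  -6.71 -2.83] [-6.76 -6.82 -6.2  -7.07] [0.58815 0.14193 0.06459]
```

Held at about 6.7 N for well over a second. Now I'll ease the hook back to the hole's middle and lift it straight out.

Request:
apply_moves(travel=[[0, 0, -1], [0, 0, -2], [0, 0, -3], [0, 0, -3], [0, 0, -3]], turn=[0, 0, 0, 0, 0])

```text
time_s: 19.87
tool_pos: [0.5872, 0.1309, 0.0647]
eef_rot: [-0.706, 0.026, -0.025, 0.707]
contact_force: [0.0, -0.3, -2.1]
opening: 0.0128
```

```bash
python3 fav.py; python3 ring.py;python3 foot.py
```

```text
[-0.21 -0.58 -2.  ] [-0.31 -0.18 -1.21 -0.62] [0.58726 0.13062 0.06477]
top (array([-0.0492,  0.001 ]), np.float64(-0.352))
scene (array([-0.0453,  0.0053]), np.float64(-0.352))
t 20.22 tcp [0.5874 0.1309 0.0648] yaw -94.13 F [-0.36  0.16 -2.16] open 0.0126 down [ 0.e+00  1.e-04 -1.e+00]
foot pred [ 0.5687 -0.1284  0.0418] [226.6 232. ] local -0.0534 -0.0004
```

Hook free in the hole, and the ring did not move. Lifting gently first.

Request:
apply_moves(travel=[[0, -2, 0], [0, -3, 0], [0, -4, 0], [0, -5, 0], [0, -6, 0]], turn=[0, 0, 0, 0, 0])

```text
time_s: 20.63
tool_pos: [0.5874, 0.1308, 0.0853]
eef_rot: [0.707, -0.025, 0.025, -0.707]
contact_force: [0.7, 0.2, -1.4]
opening: 0.0126
```

Request:
apply_moves(travel=[[0, -10, 0], [0, -16, 0], [0, -20, 0], [0, -20, 0], [0, -15, 0]], turn=[0, 0, 0, 0, 0])

```text
time_s: 21.05
tool_pos: [0.5882, 0.1309, 0.1688]
eef_rot: [-0.707, 0.025, -0.026, 0.707]
contact_force: [0.1, 0.2, -1.0]
opening: 0.0127
```

```bash
python3 ring.py; python3 go.py .4876 .3863 .16 -26.52 20
```

```text
top (array([-0.0493,  0.001 ]), np.float64(-0.386))
scene (array([-0.0454,  0.0052]), np.float64(-0.388))
t 21.15 tcp [0.5899 0.1311 0.1705] yaw -94.12 F [ 0.48 -0.92 -2.31] open 0.0126 down [ 7.5e-03  7.0e-04 -1.0e+00]
turn/row -0.059
[[-6.0, 0.5, 12.4], [-5.3, 0.5, 12.7], [-4.5, 0.5, 13.0], [-3.8, 0.5, 13.2], [-3.0, 0.5, 13.4], [-2.2, 0.5, 13.6], [-1.4, 0.5, 13.7], [-0.6, 0.5, 13.7], [0.3, 0.5, 13.7], [1.1, 0.5, 13.7], [1.9, 0.5, 13.6], [2.7, 0.5, 13.5], [3.5, 0.5, 13.3], [4.2, 0.5, 13.1], [5.0, 0.5, 12.8], [5.7, 0.5, 12.5], [6.5, 0.5, 12.1], [7.2, 0.5, 11.7], [7.9, 0.5, 11.3], [8.5, 0.5, 10.8]]
```

Request:
apply_moves(travel=[[-3, 0, 7], [-6, 0, 12], [-5, 0, 13], [-4, 0, 13], [-4, 0, 13]], turn=[-0.03, -0.059, -0.059, -0.059, -0.059])

```text
time_s: 21.57
tool_pos: [0.5619, 0.189, 0.1638]
eef_rot: [0.704, 0.069, -0.071, -0.704]
contact_force: [-0.1, 0.2, -2.3]
opening: 0.0127
```

Request:
apply_moves(travel=[[-3, 0, 13.5], [-2, 0, 13.5], [-1, 0, 13.5], [0, 0, 13.5], [1, 0, 13.5]], turn=[-0.059, -0.059, -0.059, -0.059, -0.059])

```text
time_s: 21.98
tool_pos: [0.5362, 0.252, 0.1638]
eef_rot: [-0.686, -0.172, 0.174, 0.686]
contact_force: [0.2, -0.1, -2.5]
opening: 0.013
```

Request:
apply_moves(travel=[[2, 0, 13.5], [3, 0, 13.5], [3.5, 0, 13.5], [4, 0, 13], [5, 0, 13]], turn=[-0.059, -0.059, -0.059, -0.059, -0.059])

```text
time_s: 22.4
tool_pos: [0.5125, 0.3166, 0.1637]
eef_rot: [-0.653, -0.27, 0.273, 0.653]
contact_force: [0.1, -0.1, -1.7]
opening: 0.0129
```

```bash
python3 go.py .4876 .3863 .14 -26.52 8
```

```text
t 22.4 tcp [0.5125 0.3166 0.1637] yaw -44.82 F [ 0.14 -0.07 -1.73] open 0.0129 down [-0.0032 -0.0012 -1.    ]
turn/row -0.0399
[[4.0, 3.0, 8.4], [4.3, 3.0, 8.2], [4.7, 3.0, 8.0], [5.0, 3.0, 7.8], [5.3, 3.0, 7.6], [5.6, 3.0, 7.4], [5.9, 3.0, 7.2], [6.1, 3.0, 6.9]]
```

Request:
apply_moves(travel=[[5.5, 0, 12], [6, 1, 12], [6.5, 2, 11], [6, 2, 9], [5, 2, 6]], turn=[-0.06, -0.06, -0.06, -0.05, -0.04])

```text
time_s: 22.82
tool_pos: [0.4917, 0.371, 0.1566]
eef_rot: [-0.61, -0.356, 0.358, 0.61]
contact_force: [-0.2, -0.2, -1.1]
opening: 0.0124
```

Request:
apply_moves(travel=[[4, 3, 4], [3, 3, 3], [1, 3, 1], [0, 0, 0], [0, 0, 0]], turn=[-0.03, -0.02, 0, 0, 0])

```text
time_s: 23.23
tool_pos: [0.4903, 0.3806, 0.1491]
eef_rot: [0.602, 0.37, -0.371, -0.602]
contact_force: [-0.3, -0.2, -0.6]
opening: 0.0128
```

```bash
python3 go.py .4876 .3863 .09 -26.52 5
```

```text
t 23.23 tcp [0.4903 0.3806 0.1491] yaw -26.78 F [-0.26 -0.25 -0.59] open 0.0128 down [-1.e-03 -8.e-04 -1.e+00]
turn/row -0.0009
[[0.8, 11.8, 1.0], [0.8, 11.8, 1.0], [0.8, 11.8, 1.0], [0.8, 11.8, 1.0], [0.8, 11.8, 1.0]]
```

Request:
apply_moves(travel=[[1, 7, 1], [1, 12, 1], [1, 14, 1], [1, 12, 1], [0, 7, 1]], turn=[-0.004, 0, 0, 0, 0])

```text
time_s: 23.65
tool_pos: [0.4864, 0.386, 0.0944]
eef_rot: [-0.601, -0.371, 0.373, 0.601]
contact_force: [-0.6, -0.9, -1.9]
opening: 0.0128
```

Request:
apply_moves(travel=[[0, 0, 0], [0, 0, 0], [0, 0, 0], [0, 0, 0], [0, 0, 0]], turn=[0, 0, 0, 0, 0])

```text
time_s: 24.07
tool_pos: [0.4884, 0.3872, 0.0988]
eef_rot: [0.601, 0.373, -0.371, -0.601]
contact_force: [-0.1, 0.4, -1.8]
opening: 0.0129
```

```bash
python3 fav.py; python3 go.py .4876 .3863 .062 -26.52 10
```

```text
[-0.43  0.06 -1.99] [ 0.44 -0.3  -0.59  0.68] [0.48829 0.38712 0.09858]
t 24.27 tcp [0.4881 0.387  0.0982] yaw -26.52 F [-0.03 -0.24 -3.32] open 0.0127 down [ 6.e-04  4.e-04 -1.e+00]
turn/row 0.0
[[-0.1, 3.6, 0.0], [-0.1, 3.6, 0.0], [-0.1, 3.6, 0.0], [-0.1, 3.6, 0.0], [-0.1, 3.6, 0.0], [-0.1, 3.6, 0.0], [-0.1, 3.6, 0.0], [-0.1, 3.6, 0.0], [-0.1, 3.6, 0.0], [-0.1, 3.6, 0.0]]
```

Request:
apply_moves(travel=[[-0.3, 3, 0.5], [-0.3, 5, 0], [0, 5, 0], [0, 5, 0], [0, 4, 0]], turn=[0, 0, 0, 0, 0])

```text
time_s: 24.68
tool_pos: [0.4867, 0.3863, 0.0746]
eef_rot: [0.601, 0.372, -0.372, -0.601]
contact_force: [-0.4, 0.4, -2.2]
opening: 0.0122
```

Request:
apply_moves(travel=[[0, 3, 0], [0, 3, 0], [0, 3, 0], [0, 2, 0], [0, 0, 0]], turn=[0, 0, 0, 0, 0])

```text
time_s: 25.1
tool_pos: [0.4868, 0.3864, 0.0642]
eef_rot: [0.601, 0.372, -0.372, -0.601]
contact_force: [-0.5, -0.6, -2.0]
opening: 0.0123
```

```bash
python3 fav.py
```

```text
[-0.15  0.11 -1.83] [-0.57  0.85  0.47 -0.3 ] [0.48706 0.38654 0.06464]
```

Request:
apply_moves(travel=[[0, 1, 0], [0, 1, 0], [0, 1, 0], [0, 0.5, 0], [0, 0, 0]], turn=[0, 0, 0, 0, 0])

```text
time_s: 25.72
tool_pos: [0.4872, 0.3864, 0.0615]
eef_rot: [0.601, 0.372, -0.372, -0.601]
contact_force: [0.1, -0.9, 0.2]
opening: 0.0128
```

```bash
python3 fav.py
```

```text
[-0.94 -1.53  0.36] [-0.95 -1.52 -2.01 -1.63] [0.48719 0.38648 0.06151]
```

Fz has gone from −2 to about +0.4, so the rod is seated. Releasing gently.

Request:
apply_moves(travel=[[0, 0, 0], [0, 0, 0], [0, 0, 0], [0, 0, 0], [0, 0, 0]], turn=[0, 0, 0, 0, 0], hand=40)

```text
time_s: 26.33
tool_pos: [0.4872, 0.3867, 0.0614]
eef_rot: [-0.601, -0.372, 0.372, 0.601]
contact_force: [-0.1, 0.1, 0.1]
opening: 0.0405
```

Request:
apply_moves(travel=[[0, -5, 0], [0, -12, 0], [0, -20, 0], [0, -25, 0], [0, -25, 0]], turn=[0, 0, 0, 0, 0])

```text
time_s: 26.75
tool_pos: [0.4869, 0.3865, 0.1499]
eef_rot: [-0.601, -0.372, 0.372, 0.601]
contact_force: [-0.0, 0.1, 0.4]
opening: 0.04
```

Request:
apply_moves(travel=[[0, -25, 20], [0, -20, 25], [0, -10, 25], [0, 0, 15], [0, 0, 0]], turn=[0, 0, 0, 0, 0])

```text
time_s: 27.17
tool_pos: [0.4091, 0.4262, 0.2049]
eef_rot: [-0.6, -0.374, 0.372, 0.601]
contact_force: [0.4, -0.2, -0.5]
opening: 0.0401
```

```bash
python3 go.py; python3 ring.py; python3 - <<'E'
from station import ctrl
from h import *; import pickle
c=ctrl.capture("scene"); d=pickle.load(open("c0.pkl","rb"))
cv2.imwrite("pics/z.png",c["img"])
# compare start/end: rod front part + bystander regions, scene view
df=cv2.absdiff(c["img"],d["scene"]["img"]).max(2); 
_,m=cv2.threshold(df,45,255,0); k,l,s,_=cv2.connectedComponentsWithStats(m)
print([tuple(x) for x in s[1:] if x[4]>12])
t=ctrl.capture("top")
# sub-pixel shift of the rod's front half between start and now (top + scene)
for nm,im,(r0,r1,c0,c1) in(("top",t,(115,172,138,178)),("scene",c,(125,178,325,368))):
    f=lambda a:cv2.cvtColor(a,cv2.COLOR_BGR2GRAY)[r0:r1,c0:c1].astype(np.float32)
    print(nm,cv2.phaseCorrelate(f(d[nm]["img"]),f(im["img"]),cv2.createHanningWindow((c1-c0,r1-r0),cv2.CV_32F)), np.abs(f(d[nm]["img"])-f(im["img"])).mean())
E
```

```text
t 27.17 tcp [0.4091 0.4262 0.2049] yaw -26.35 F [ 0.35 -0.17 -0.47] open 0.0401 down [ 0.0012  0.002  -1.    ]
top (array([-0.0488,  0.0009]), np.float64(-0.421))
scene (array([-0.0453,  0.0051]), np.float64(-0.409))
[(np.int32(66), np.int32(0), np.int32(21), np.int32(21), np.int32(235)), (np.int32(263), np.int32(0), np.int32(14), np.int32(17), np.int32(110)), (np.int32(287), np.int32(0), np.int32(8), np.int32(13), np.int32(56)), (np.int32(288), np.int32(0), np.int32(42), np.int32(70), np.int32(1445)), (np.int32(114), np.int32(7), np.int32(20), np.int32(28), np.int32(285)), (np.int32(72), np.int32(37), np.int32(17), np.int32(34), np.int32(284)), (np.int32(112), np.int32(36), np.int32(17), np.int32(29), np.int32(207)), (np.int32(124), np.int32(59), np.int32(10), np.int32(13), np.int32(45)), (np.int32(118), np.int32(96), np.int32(114), np.int32(56), np.int32(914)), (np.int32(50), np.int32(122), np.int32(29), np.int32(26), np.int32(508)), (np.int32(132), np.int32(138), np.int32(26), np.int32(15), np.int32(94)), (np.int32(0), np.int32(142), np.int32(258), np.int32(93), np.int32(6866)), (np.int32(43), np.int32(154), np.int32(74), np.int32(35), np.int32(344)), (np.int32(215), np.int32(225), np.int32(23), np.int32(20), np.int32(260)), (np.int32(217), np.int32(242), np.int32(6), np.int32(5), np.int32(20)), (np.int32(165), np.int32(259), np.int32(10), np.int32(8), np.int32(44)), (np.int32(160), np.int32(263), np.int32(20), np.int32(19), np.int32(99)), (np.int32(155), np.int32(267), np.int32(6), np.int32(8), np.int32(37))]
top ((0.0703035598365247, -0.12850236531688708), 1.0970640420913695) 5.1907897
scene ((0.6997375442477178, -0.10496830053179451), 1.0796801712287307) 1.5998244
```

```bash
python3 -c "
from station import ctrl
print(ctrl.job_done())"
```

```text
the job is handed in; nothing more can be done
None
```

I drew the collar out to the V stop with the hooked rod, held it snug there, left it in the stop, laid the rod back on its rest and handed the job in. It took about 27 s of robot time; the hand-in gives no verdict.

**Pull at the stop:** I felt the collar come home with the hook in its hole. I then held the pull at about 5.6 to 6.8 N (single readings up to 7.5 N) for well over a second. No sampled reading came near 12 N, but I only sampled the force between moves.

**Collar:** The top camera puts its centre about 49 mm in front of the guard plane and 1 mm off mid-width. It stayed put while the hook was freed and lifted out.

**Rod:** It shifted by less than 1 pixel in the pictures (about 2 mm) from where it started. The fingers are open and about 15 cm clear of the rest.

**Bystanders:** Comparing start and end pictures from the scene camera, the only changes I could identify were the collar and, by position, the arm and its shadows.

**What disagreed:**
- The scene camera puts the collar about 4 mm further across (5 mm off mid-width) and 3.5 mm less far out. It showed a similar sideways offset before the collar had moved, so I trusted the top camera. By the scene camera alone, the collar is only about 1 mm inside the 6 mm limit.
- The hook hung about 5 mm lower than the rod model predicted, probably from sag in the grip. I allowed for that when lowering it.
- I had used all 12 picture views by mid-task, so the final checks are numeric only.

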